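# Put three mixed-up spare parts back in their own stock trays

## Task

The pulley, the square block and the pillow-block bearing each stand in the wrong stock tray. Put each one into the tray whose card shows its outline, standing upright in the middle of the tray. Keep to one part per tray at all times, and never put a part down on the bench: park one in the blank-card spare tray meanwhile.

Things in the scene. Friction and masses are not known exactly. Their poses are not given: they have to be found in the camera images.
- pulley_centre (a point): Round two-groove belt pulley, bare pale aluminium, 56 mm diameter, 52 mm tall, dark bore in the top. This point: on its axis, half-way up (26 mm above its foot). z along the axis, up.
- block_centre (a point): Square steel block, 50 x 50 mm, 52 mm tall, four dark bolt holes in the top. This point: its centre, half-way up (26 mm above its foot). x and y square to its side faces, z up.
- pillow_centre (a point): Slim grey pillow-block bearing: foot 86 mm long (along x) and 14 mm high with a round-topped housing 48 mm long and 52 mm tall in the middle; foot and housing are both 30 mm thick (along y, flat faces, grasp across these); a bearing with a dark bore shows on both flat faces. This point: middle of the housing, 26 mm above its foot. z up.
- tray_pulley: Fixed shallow black stock tray: a square well, 128 mm outside and 120 mm inside, floor 4 mm thick, rim 10 mm above the bench; beyond its +x side a flat ledge (60 x 92 mm, 6 mm high) carries a white card with a black ring (a disc with a white hole): the pulley's own tray. Origin: under the middle of the square well, at bench height; x points to the ledge, y along it, z up. The well's middle is the origin; a part standing in the well has its foot 4 mm above the bench.
- tray_block: Fixed shallow black stock tray: a square well, 128 mm outside and 120 mm inside, floor 4 mm thick, rim 10 mm above the bench; beyond its +x side a flat ledge (60 x 92 mm, 6 mm high) carries a white card with a black square with four white dots: the square block's own tray. Origin: under the middle of the square well, at bench height; x points to the ledge, y along it, z up. The well's middle is the origin; a part standing in the well has its foot 4 mm above the bench.
- tray_pillow: Fixed shallow black stock tray: a square well, 128 mm outside and 120 mm inside, floor 4 mm thick, rim 10 mm above the bench; beyond its +x side a flat ledge (60 x 92 mm, 6 mm high) carries a white card with a long narrow black bar with two white dots: the pillow block's own tray. Origin: under the middle of the square well, at bench height; x points to the ledge, y along it, z up. The well's middle is the origin; a part standing in the well has its foot 4 mm above the bench.
- tray_spare: Fixed shallow black stock tray: a square well, 128 mm outside and 120 mm inside, floor 4 mm thick, rim 10 mm above the bench; beyond its +x side a flat ledge (60 x 92 mm, 6 mm high) carries a white card that is blank: the spare tray, empty at the start, for parking. Origin: under the middle of the square well, at bench height; x points to the ledge, y along it, z up. The well's middle is the origin; a part standing in the well has its foot 4 mm above the bench.
Mind the look-alikes: they are no part of the job. Leave any purple or turquoise look-alike of the part that bears pulley_centre alone.

How it is judged (in metres and radians):
On the way:
1. one of the three parts has been set down in the spare tray and let go (((horizontal distance between pulley_centre and tray_spare below 0.035 m and height (world z) of pulley_centre below 0.036 m and angle between pulley_centre's own z axis and vertical below 0.1 rad and linear speed of pulley below 0.03 m/s and contact force between pulley and the fingers below 0.3 N) or (horizontal distance between block_centre and tray_spare below 0.035 m and height (world z) of block_centre below 0.036 m and angle between block_centre's own z axis and vertical below 0.1 rad and linear speed of block below 0.03 m/s and contact force between block and the fingers below 0.3 N) or (horizontal distance between pillow_centre and tray_spare below 0.035 m and height (world z) of pillow_centre below 0.036 m and angle between pillow_centre's own z axis and vertical below 0.1 rad and linear speed of pillow below 0.03 m/s and contact force between pillow and the fingers below 0.3 N))), for 0.2 s.
At the end, for the whole second after the job is handed in: The pulley, the block and the pillow block each stand upright (within 0.1 rad) on the floor of their own tray, centre within 15 mm of the middle of the well, let go and at rest; the spare tray is thereby empty again (horizontal distance between pulley_centre and tray_pulley below 0.015 m and height (world z) of each of pulley_centre, block_centre, pillow_centre below 0.036 m and angle between each of pulley_centre, block_centre, pillow_centre's own z axis and vertical below 0.1 rad and linear speed of each of pulley, block, pillow below 0.03 m/s and contact force between each of pulley, block, pillow and the fingers below 0.3 N and horizontal distance between block_centre and tray_block below 0.015 m and horizontal distance between pillow_centre and tray_pillow below 0.015 m); the robot touches nothing.
It fails at once if two parts stand in the same tray ((horizontal distance between pulley_centre and block_centre below 0.08 m and height (world z) of each of pulley_centre, block_centre below 0.042 m) or (horizontal distance between block_centre and pillow_centre below 0.08 m and height (world z) of each of block_centre, pillow_centre below 0.042 m) or (horizontal distance between pulley_centre and pillow_centre below 0.08 m and height (world z) of each of pulley_centre, pillow_centre below 0.042 m)).
It fails at once if a part is put down on the bench, outside all the trays ((height (world z) of pulley_centre below 0.042 m and horizontal distance between pulley_centre and tray_pulley above 0.09 m and horizontal distance between pulley_centre and tray_block above 0.09 m and horizontal distance between pulley_centre and tray_pillow above 0.09 m and horizontal distance between pulley_centre and tray_spare above 0.09 m) or (height (world z) of block_centre below 0.042 m and horizontal distance between block_centre and tray_pulley above 0.09 m and horizontal distance between block_centre and tray_block above 0.09 m and horizontal distance between block_centre and tray_pillow above 0.09 m and horizontal distance between block_centre and tray_spare above 0.09 m) or (height (world z) of pillow_centre below 0.042 m and horizontal distance between pillow_centre and tray_pulley above 0.09 m and horizontal distance between pillow_centre and tray_block above 0.09 m and horizontal distance between pillow_centre and tray_pillow above 0.09 m and horizontal distance between pillow_centre and tray_spare above 0.09 m)).
It also fails if it takes over 136 s, if anything falls off the work surface, if the arm or the gripper's body presses on something with over 40 N, if the wrist force passes 120 N, or if a joint passes its speed limit or range.

## Robot

A 7-joint arm with a two-finger parallel gripper is mounted at the origin on the work surface. World frame = base frame: x ahead of the robot, y to its left, z up, the work surface at z = 0. Lengths are in mm, angles in rad, forces in N, time in s.
With the tool pointing down it reaches from about 400 to 875 mm from the base axis. Payload 19.3 kg.
Tool frame: the origin (TCP) lies at the very end of the fingers, on their centre line; the grasp point (between the pads) lies 19 mm behind it (grip_point_offset is the z of the grasp point in the tool frame, in mm); z points along the fingers, y is the line along which they close (so a half turn about z gives the same grasp; the last joint's range is limited). The gripper opens to 85 mm and grips with 20 to 120 N. Pads are 22 mm wide; open, the fingers measure 114 mm over their backs; the gripper's body (76 mm by 85 mm) begins 54 mm behind the grasp point. The pads swing forward as they close: fully open they stand 13 mm farther back than shut.
Start: joints at [-1.262, 0.521, -0.036, 1.599, 0.021, 1.021, -0.113], TCP at [231.146, 580.677, 231.291] pointing down, gripper open.
Joint ranges: [-2.91, 2.91], [-0.3, 2.13], [-1.5, 1.42], [0.17, 2.43], [-1.26, 4.41], [0.16, 1.93], [-2.52, 2.52]. Speed limits (rad/s): [1.89, 1.89, 2.39, 2.39, 3.01, 3.01, 3.01].

## Interface

Orientations are given as a 3x3 rotation matrix whose columns are the frame's x, y, z axes.
In Python, from workcell import movep, movel, goto_joints, open_gripper, clamp, wait, inverse_kinematics, read_state, camera, PlanningError, finish_job, grip_point_offset gives the robot as it stands. Calls block until the motion is done:
- movep(position, orientation): joint-space move of the TCP to a pose.
- movel(position, frame=None, max_speed=150, guard=None): straight line of the TCP; frame=None keeps the orientation; max_speed is the mean speed in mm/s. With guard (N) it stops when the force on the tool has changed by that much, and returns True; else False.
- goto_joints(angles): joint-space move.
- open_gripper() and clamp(): open the fingers fully, or close them until they stop; the grip force is fixed at half the most.
- wait(seconds).
- inverse_kinematics(position, orientation): joint angles nearest the present ones, or None.
- read_state(): the state.
- camera(name): name is "side" or "top"; returns a dict with "image" (384x512x3 uint8, blue, green, red), "range_z" (384x512 float32, mm along the optical axis (not along the pixel's ray), 0 where there is no reading), "fx", "fy", "cx", "cy" (pixels), "cam_to_world" (4x4, takes a point from camera to world coordinates). Camera axes: x right, y up, looking along -z (the intrinsics and any distortion apply to the point x, -y, -z); pixel columns grow to the right and rows downward; lengths in mm; the calibration is good to about 2 mm. A picture is of the moment at which its call begins.
A pose or a line that the arm cannot do raises PlanningError and nothing moves.
- finish_job(): hands the job in; it is judged then, once.
The state is a dict: "time": time; "qpos": joint angles; "qvel": joint speeds; "joint_efforts": joint torques, N m; "eef_pos": TCP position; "tool_rot": TCP orientation; "ft_force": force on the tool from outside, world axes, zero at the start; "torque": the same for the moment, N m; "finger_gap": finger opening in mm; "gripper_force": force on a finger pad.
Only numpy, scipy, OpenCV 4.12 (cv2) and the standard library are available. Lean on these libraries where they do the work, as an engineer would, in place of code of your own. Each camera call takes 0.05 s, during which the arm holds its last target. There are 200 camera calls.

## Working session

There is one attempt and no reset: what is moved stays moved. The work goes in short steps, each a Python script; the robot and the scene stay as the last script left them, time stands still between calls to the robot, and variables do not carry over. Pictures are saved under pics/ and viewed, at most 14 in all, crops included, and the job is handed in when it is done.

```bash
mkdir -p pics
python3 - <<'E'
from workcell import *
import cv2, numpy as np, pickle
for n in ("top","side"):
    c=camera(n); pickle.dump(c,open(f"pics/{n}0.pkl","wb")); cv2.imwrite(f"pics/{n}0.png",c["image"])
    print(n,c["fx"],c["fy"],c["cx"],c["cy"],[k for k in c]); print(np.round(c["cam_to_world"],3), (c["range_z"]>0).mean())
s=read_state();print(s["time"],s["eef_pos"],s["tool_rot"],grip_point_offset)
E
```

```text
top 407.35204264395776 407.35204264395776 263.43183544291736 189.22652791968162 ['image', 'range_z', 'fx', 'fy', 'cx', 'cy', 'cam_to_world']
[[-2.600000e-02  9.820000e-01 -1.880000e-01  3.843350e+02]
 [-1.000000e+00 -2.400000e-02  1.200000e-02  1.906200e+01]
 [ 7.000000e-03  1.880000e-01  9.820000e-01  1.165724e+03]
 [ 0.000000e+00  0.000000e+00  0.000000e+00  1.000000e+00]] 0.9959462483723959
side 395.27850446741627 395.27850446741627 262.1521995075662 195.45995243905895 ['image', 'range_z', 'fx', 'fy', 'cx', 'cy', 'cam_to_world']
[[ 7.20000e-01  3.72000e-01 -5.86000e-01 -1.12101e+02]
 [-6.94000e-01  3.96000e-01 -6.01000e-01 -7.31722e+02]
 [ 8.00000e-03  8.39000e-01  5.44000e-01  7.25216e+02]
 [ 0.00000e+00  0.00000e+00  0.00000e+00  1.00000e+00]] 0.9960123697916666
0.1 [231.06931798 580.41328304 230.80986415] [[-9.29112930e-01  3.69796014e-01 -2.67609301e-04]
 [ 3.69796097e-01  9.29112457e-01 -9.43076170e-04]
 [-1.00106674e-04 -9.75185139e-04 -9.99999519e-01]] -18.700000000000003
```

View pics/top0.png

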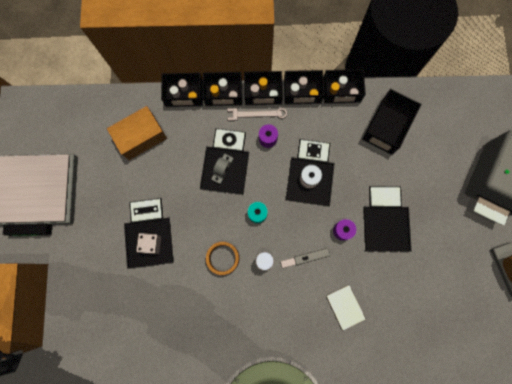

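View pics/side0.png

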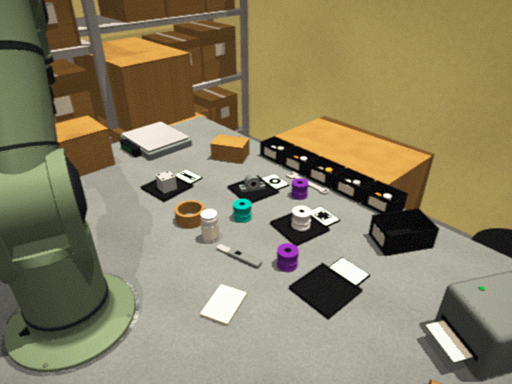

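Top view: the cards are pillow tray (149,243) holding the block, pulley tray (225,170) holding the pillow block, block tray (310,182) holding the pulley, and spare (387,229), which is empty. Pulley candidates are the pale one at (312,176), purple at (268,135) and (345,230), turquoise at (257,212), and the white bottle at (264,261). I choose the pale one in the block tray.

```bash
cat > h.py <<'E'
import numpy as np, cv2
def ray(c,u,z):
    "pixels (N,2) -> world points on plane z"
    u=np.atleast_2d(np.asarray(u,float)); T=c["cam_to_world"]
    d=np.c_[(u[:,0]-c["cx"])/c["fx"],-(u[:,1]-c["cy"])/c["fy"],-np.ones(len(u))]@T[:3,:3].T
    z=np.broadcast_to(z,len(u))
    return T[:3,3]+d*((z-T[2,3])/d[:,2])[:,None]
def cloud(c):
    v,u=np.mgrid[:384,:512]; r=c["range_z"]; T=c["cam_to_world"]
    p=np.stack([(u-c["cx"])/c["fx"]*r,-(v-c["cy"])/c["fy"]*r,-r],-1)
    return p@T[:3,:3].T+T[:3,3]
TR={"pillow":((149,243),(146,210)),"pulley":((225,170),(229,140)),"block":((310,182),(314,151)),"spare":((387,229),(385,197))}
def measure(c,verbose=True):
    g=c["image"].max(2); hsv=cv2.cvtColor(c["image"],cv2.COLOR_BGR2HSV); W=cloud(c); out={}
    for n,(a,b) in TR.items():
        win=np.zeros(g.shape,np.uint8); cv2.circle(win,a,42,255,-1)
        # well: dark pixels, rim outline
        k,lab,st,_=cv2.connectedComponentsWithStats(((g<45)&(win>0)).astype(np.uint8))
        i=1+np.argmax(st[1:,4]); ys,xs=np.where(lab==i)
        wp=ray(c,np.c_[xs,ys],10.)[:,:2].astype(np.float32)
        (cx,cy),(w,h),an=cv2.minAreaRect(wp)
        cardm=np.zeros(g.shape,np.uint8); cv2.circle(cardm,b,14,255,-1)
        ys,xs=np.where((cardm>0)&(c["image"].min(2)>150)); card=ray(c,np.c_[xs,ys],6.)[:,:2].mean(0)
        d=card-(cx,cy); yaw=np.deg2rad(an); yaw+=np.round((np.arctan2(d[1],d[0])-yaw)/(np.pi/2))*np.pi/2
        out[n]=dict(c=np.array([cx,cy]),yaw=yaw,part=None)
        if verbose: print(n,"well",np.round([cx,cy,w,h],1),"yaw",round(yaw,3),"card dir",round(np.arctan2(d[1],d[0]),3),"dist",round(np.hypot(*d),1))
        wm=cv2.circle(np.zeros_like(g),a,22,255,-1)>0
        P=W[wm&(W[...,2]>22)]
        if len(P)<15: continue
        zt=np.percentile(P[:,2],85); m=wm&(W[...,2]>zt-8)
        ys,xs=np.where(m); tp=ray(c,np.c_[xs,ys],56.)[:,:2].astype(np.float32)
        r=cv2.minAreaRect(tp); out[n]["part"]=r
        if verbose: print("   part top z",round(zt,1),"n",len(tp),"mean",tp.mean(0).round(1),"rect",np.round(r[0],1),np.round(r[1],1),"ang",round(np.deg2rad(r[2]),3), "circle",np.round(cv2.minEnclosingCircle(tp)[1],1))
    return out
E
python3 - <<'E'
import pickle,cv2,numpy as np
from h import *
c=pickle.load(open("pics/top0.pkl","rb")); measure(c)
im=c["image"]; tiles=[cv2.resize(im[b-36:b+36,a-44:a+44],None,fx=4,fy=4,interpolation=cv2.INTER_CUBIC) for a,b in [(149,236),(225,164),(310,176),(387,222)]]
cv2.imwrite("pics/crop0.png",np.vstack([np.hstack(tiles[:2]),np.hstack(tiles[2:])]))
E
```

```text
pillow well [461.6 333.  126.6 126.3] yaw 0.105 card dir 0.094 dist 93.6
   part top z 58.0 n 354 mean [455.9 324.4] rect [458.6 309.7] [59.6 88.2] ang 0.211 circle 46.9
pulley well [666.2 117.7 123.6 127.5] yaw -0.151 card dir -0.159 dist 94.4
   part top z 56.0 n 135 mean [666.7 122.1] rect [653.3 108. ] [100.6  80.8] ang 0.395 circle 59.9
block well [ 626.6 -129.8  124.9  126.9] yaw -0.166 card dir -0.208 dist 94.7
   part top z 58.2 n 312 mean [ 634.  -129.1] rect [ 638.4 -130. ] [53.2 64.9] ang 1.518 circle 38.0
spare well [ 486.1 -342.4  127.1  128.1] yaw -0.034 card dir -0.051 dist 90.6
```

View pics/crop0.png

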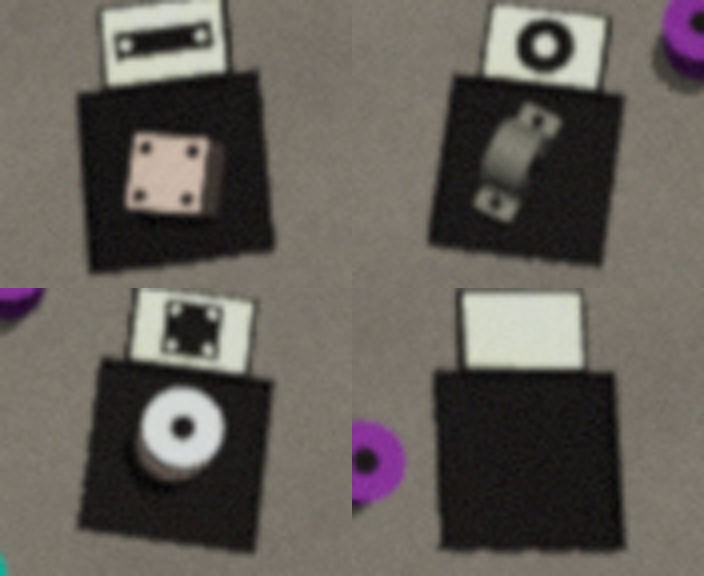

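Crop confirms the choices: the pale pulley is in the square-card tray, the block in the bar-card tray, and the pillow block in the ring-card tray with its foot bolt holes at about (227.8,157.8) and (216.8,178.8). The spare tray is empty. Next I refine the part poses by brightness.

```bash
cat >> h.py <<'E'
def blob(c,a,th,r=22):
    g=cv2.GaussianBlur(c["image"].min(2),(3,3),0); w=cv2.circle(np.zeros_like(g),a,r,255,-1)
    m=((g>th)&(w>0)).astype(np.uint8); k,lab,st,_=cv2.connectedComponentsWithStats(m)
    cs,_=cv2.findContours((lab==1+np.argmax(st[1:,4])).astype(np.uint8),cv2.RETR_EXTERNAL,cv2.CHAIN_APPROX_NONE)
    return max(cs,key=len)[:,0].astype(float)
def rect(c,a,th,z):
    (x,y),s,an=cv2.minAreaRect(ray(c,blob(c,a,th),z)[:,:2].astype(np.float32)); return np.round([x,y,*s],1),round(np.deg2rad(an),3)
E
python3 - <<'E'
import pickle
from h import *
from workcell import *
c=pickle.load(open("pics/top0.pkl","rb"))
for th in (130,150): print("block",rect(c,(149,243),th,56))
for th in (150,180): print("pulley",rect(c,(310,180),th,56))
h=ray(c,[(227.6,157.6),(216.6,178.6)],18.); d=h[0]-h[1]; print("pillow",h.mean(0),np.hypot(*d[:2]),np.arctan2(d[1],d[0]))
for th in (45,60): print("pil",rect(c,(222,168),th,18))
W=cloud(c); print(c["image"][157,227],c["image"][178,217], W[176,312],W[243,147],W[157,226],W[168,222])
E
```

```text
block (array([456.7, 325.1,  46.1,  42.9]), np.float64(1.545))
block (array([456. , 325.6,  41. ,  40.7]), np.float64(0.786))
pulley (array([ 634. , -128.5,   50.4,   51.8]), np.float64(1.527))
pulley (array([ 635.3, -129.9,   47.6,   48.9]), np.float64(1.526))
pillow [669.19740828 122.98921442  18.        ] 69.68030504866925 -0.4812374520603656
pil (array([671.6, 127.2,  41.8,  89.5]), np.float64(1.087))
pil (array([684.8, 122.2,  35.5,  60.6]), np.float64(0.927))
[51 53 56] [49 51 52] [ 631.08054282 -131.25972428   54.86063171] [456.68715756 324.2427774   53.77277006] [701.29160909 111.29310419  20.55124931] [660.62290152 120.16648622  53.12466268]
```

```bash
cat >> h.py <<'E'
from workcell import *
HOV=190.; ZG=13.
T={"pillow":(461.6,333.0,.105),"pulley":(666.2,117.7,-.151),"block":(626.6,-129.8,-.166),"spare":(486.1,-342.4,-.034)}
def R(y): c,s=np.cos(y),np.sin(y); return np.array([[c,s,0],[s,-c,0],[0,0,-1.]])
def yaw_ok(x,y,yaws,z=ZG):
    "feasible yaw needing least joint-7 excursion"
    best=None
    for w in yaws:
        q=inverse_kinematics([x,y,z],R(w)); q2=inverse_kinematics([x,y,HOV],R(w))
        if q is None or q2 is None: continue
        k=max(abs(q[6]),abs(q2[6]))
        if best is None or k<best[0]: best=(k,w)
    return best
def go(x,y,w):
    movep([x,y,HOV],R(w))
def pick(x,y,w):
    open_gripper(); go(x,y,w); movel([x,y,60],max_speed=200); t=movel([x,y,ZG],max_speed=80,guard=15)
    clamp(); wait(.2); s=read_state(); print("pick touched",t,"gap",s["finger_gap"],"F",s["gripper_force"])
    movel([x,y,HOV],max_speed=200); s=read_state(); print("lifted gap",s["finger_gap"],"F",s["gripper_force"],"fz",s["ft_force"][2],"t",s["time"])
def place(x,y,w):
    go(x,y,w); wait(.2); movel([x,y,ZG+12],max_speed=150); t=movel([x,y,ZG-1.5],max_speed=20,guard=6)
    print("place touched",t,"z",read_state()["eef_pos"][2]); open_gripper(); wait(.3); movel([x,y,HOV],max_speed=200)
    s=read_state(); print("eef",s["eef_pos"],"t",s["time"])
E
python3 - <<'E'
from h import *
pi=np.pi
h=[k*pi/2 for k in range(-1,3)]
print("pulley pick",yaw_ok(634.5,-129,[-.166+k for k in h]))
for n,(x,y,w) in T.items(): print(n,yaw_ok(x,y,[w+k for k in h]), yaw_ok(x,y,[w,w+pi]),yaw_ok(x,y,[w+pi/2,w-pi/2]))
print("block pick",yaw_ok(456.5,325.3,[-.1+k for k in h]))
print("pillow pick",yaw_ok(669.2,123,[-.48,-.48+pi]))
E
```

```text
pulley pick (np.float64(0.29240163392349894), 1.4047963267948966)
pillow (np.float64(0.4795725137750607), 1.6757963267948965) (np.float64(0.8946131661164457), 3.246592653589793) (np.float64(0.4795725137750607), 1.6757963267948965)
pulley (np.float64(0.1443472639922869), 1.4197963267948965) (np.float64(1.211092435972013), 2.9905926535897933) (np.float64(0.1443472639922869), 1.4197963267948965)
block (np.float64(0.29524911377127677), 1.4047963267948966) (np.float64(1.1293108940573156), -0.166) (np.float64(0.29524911377127677), 1.4047963267948966)
spare (np.float64(0.5321786252637968), -0.034) (np.float64(0.5321786252637968), -0.034) (np.float64(1.0439906955906446), 1.5367963267948965)
block pick (np.float64(0.6535850575989458), 1.4707963267948965)
pillow pick (np.float64(0.9059577102238422), 2.661592653589793)
```

Run:
```python
from h import *
pick(634.5,-129,1.405)
place(T["spare"][0],T["spare"][1],1.537)
go(456.5,325.3,1.471)
c=camera("top"); cv2.imwrite("pics/top1.png",c["image"])
for th in (150,180): print("pulley",rect(c,(387,229),th,56))
```

```text
pick touched False gap 54.926433103367685 F 62.731279134750366
lifted gap 54.449342464287675 F 63.626192808151245 fz -1.9322320398932973 t 6.35
place touched True z 13.66859812617209
eef [ 485.71624656 -342.02291128  189.03650493] t 11.1333
pulley (array([ 487.1, -341.8,   52.7,   51.9]), np.float64(0.727))
pulley (array([ 487.8, -342.6,   48.9,   49.9]), np.float64(0.733))
```

View pics/top1.png

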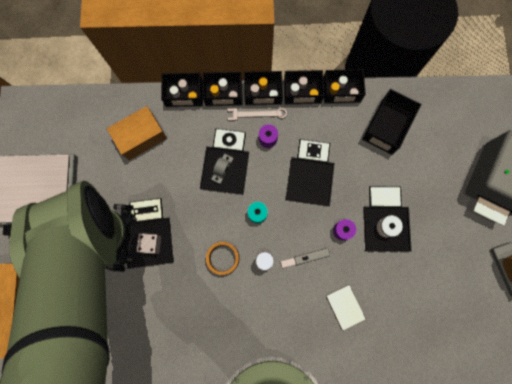

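The pulley stands in the spare tray at (391,226), centred to within 2 mm, and the block tray at (311,182) is empty. Next is the block.

Run:
```python
from h import *
pick(456.5,325.3,1.471)
place(*T["block"][:2],1.405)
go(500,-300,1.4)
c=camera("top"); cv2.imwrite("pics/top2.png",c["image"])
for th in (130,150): print("block",rect(c,(310,180),th,56))
for th in (45,60): print("pil",rect(c,(222,168),th,18))
```

```text
pick touched False gap 49.82360194766754 F 62.510826587677
lifted gap 49.33151837224014 F 62.74985432624817 fz -4.735273999668671 t 17.225
place touched True z 13.539715504691168
eef [ 626.0912583  -129.55132808  188.91674307] t 22.7917
block (array([ 627.2, -128.7,   47.7,   47.8]), np.float64(1.398))
block (array([ 627.3, -129. ,   45.4,   44.5]), np.float64(0.74))
pil (array([671.7, 127.4,  43.3,  90. ]), np.float64(1.106))
pil (array([684.5, 122.6,  36.5,  62.9]), np.float64(0.942))
```

View pics/top2.png

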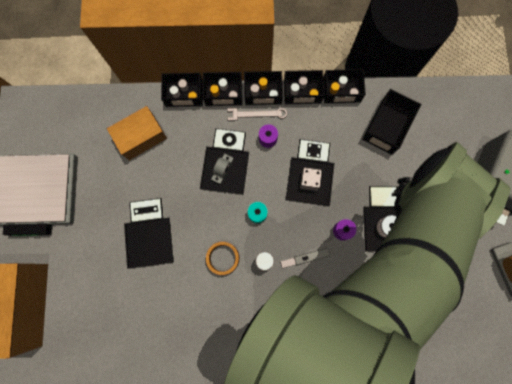

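The block is in its tray at (311,180), within 2 mm of the middle, and the pillow tray (149,243) is empty. Now the pillow block.

Run:
```python
from h import *
pick(669.2,123.0,2.667)
place(*T["pillow"][:2],1.676)
go(500,-300,1.4)
c=camera("top"); cv2.imwrite("pics/top3.png",cv2.resize(c["image"][90:300,90:440],None,fx=2,fy=2,interpolation=cv2.INTER_CUBIC))
for th in (45,60): print("pil",rect(c,(149,243),th,18))
```

```text
pick touched False gap 29.260242546381217 F 60.289286971092224
lifted gap 29.70972322965552 F 59.48655188083649 fz -4.016073551162316 t 28.9
place touched True z 13.419061078735396
eef [461.10929066 332.76817432 189.05482997] t 34.0583
pil (array([464.4, 333. ,  38.8,  88.7]), np.float64(0.116))
pil (array([463.7, 347. ,  34. ,  61.5]), np.float64(0.16))
```

View pics/top3.png

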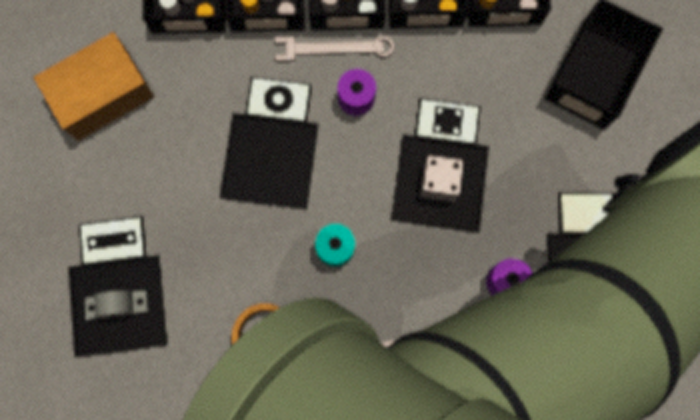

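The pillow block stands upright in its tray (crop pixel (116,304)), centred to about 2 mm, and the pulley tray (crop pixel (270,160)) is empty. Last, the pulley goes from the spare tray to its own.

Run:
```python
from h import *
pick(486.5,-342.2,1.537)
place(*T["pulley"][:2],1.42)
go(500,-300,1.4)
c=camera("top"); s=camera("side"); cv2.imwrite("pics/top4.png",cv2.resize(c["image"][90:300,90:440],None,fx=2,fy=2,interpolation=cv2.INTER_CUBIC))
for th in (150,180): print("pulley",rect(c,(225,168),th,56))
print("block",rect(c,(310,180),130,56),"pil",rect(c,(149,243),45,18))
```

```text
pick touched False gap 54.813218572718675 F 62.36636996269226
lifted gap 54.82151861555399 F 63.61407279968262 fz -2.165965593365913 t 40.0583
place touched True z 13.717946263424732
eef [665.65512257 117.78083503 188.82316329] t 45.6167
pulley (array([665.8, 117.1,  50.5,  52.1]), np.float64(1.559))
pulley (array([666.9, 117.6,  49.1,  50.2]), np.float64(0.453))
block (array([ 627.4, -128.9,   47.4,   47.4]), np.float64(1.401)) pil (array([464.2, 333. ,  38.4,  88.7]), np.float64(0.116))
```

View pics/top4.png

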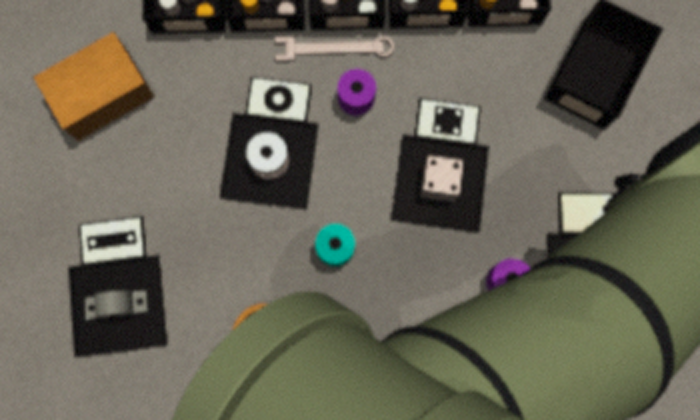

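All three parts stand upright and centred in their own trays (crop pixels (267,155), (443,177) and (116,304)), and the arm is clear. Handing in.

```bash
python3 -c "
from workcell import *
print(finish_job())"
```

```text
the job is handed in; nothing more can be done
None
```

The job is handed in: the pulley, block and pillow block each stand upright in their own trays, measured within about 3 mm of the middle. The pulley was parked in the spare tray on the way, and the last placement finished at about 46 s; no verdict came back at hand-in.

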